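Slacken the bench magnifier's clamp nut and swing the lens over the compass

ROBOT

A 6-joint arm with a two-finger parallel gripper is mounted at the origin on the work surface. World frame = base frame: x ahead of the robot, y to its left, z up, the work surface at z = 0. Lengths are in mm, angles in rad, forces in N, time in s.
With the tool pointing down it reaches from about 325 to 875 mm from the base axis. Payload 4.4 kg.
Tool frame: the origin (TCP) lies on the centre line of the jaws, within the pads' length; the fingertips stand ahead of it and the grasp point (between the pads) lies 6 mm ahead of it (ctrl.tcp_to_tips is the z of the fingertips in the tool frame, in mm); z points along the fingers, y is the line along which they close (so a half turn about z gives the same grasp; the last joint's range is limited). The gripper opens to 85 mm and grips with 20 to 120 N. Pads are 22 mm wide; open, the fingers measure 114 mm over their backs; the gripper's body (76 mm by 85 mm) begins 54 mm behind the grasp point. The pads swing forward as they close: fully open they stand 13 mm farther back than shut.
Start: joints at [0.989, 0.207, 1.542, -0, 1.393, -0.15], TCP at [240.651, 522.221, 256.282] pointing down, gripper open.
Joint ranges: [-2.73, 2.73], [-0.86, 2.22], [0.23, 2.46], [-1.11, 4.25], [0.08, 2.63], [-2.82, 2.82]. Speed limits (rad/s): [2.79, 2.79, 3.14, 3.14, 3.14, 3.14].

INTERFACE

Orientations are given as a 3x3 rotation matrix whose columns are the frame's x, y, z axes.
In Python, from plant import ctrl, sensors, optics gives the robot as it stands. Calls block until the motion is done:
- ctrl.move_ptp(position, orientation): joint-space move of the TCP to a pose.
- ctrl.move_l(position, rot=None, vel=150, threshold=None): straight line of the TCP; rot=None keeps the orientation; vel is the mean speed in mm/s. With threshold (N) it stops when the force on the tool has changed by that much, and returns True; else False.
- ctrl.set_joints(angles): joint-space move.
- ctrl.gripper_to(opening, force=None): finger opening in mm; force is the grip in N (None keeps the last); returns when the fingers have stopped.
- ctrl.hold(seconds).
- ctrl.solve_ik(position, orientation): joint angles nearest the present ones, or None.
- sensors.read_state(): the state.
- optics.grab_frame(name): name is "side" or "top" or "wrist"; returns (picture, depth): 480x640x3 uint8, red, green, blue; 480x640 float32, mm along the optical axis (not along the pixel's ray), 0 where there is no reading.
- optics.camera_params(name): a dict with "mtx" (3x3 intrinsics, pixels), "R" (3x3) and "t" (3): a world point X has camera coordinates R X + t; the wrist camera has in their place "T_tool_cam" (4x4, takes a point from camera to tool coordinates, whose origin is the TCP and whose axes are the flange's). Camera axes: x right, y down, z forward; pixel columns grow to the right and rows downward; lengths in mm; the calibration is good to about 2 mm. A picture is of the moment at which its call begins: read the wrist's pose just before it. camera_params takes no time and is no camera call.
A pose or a line that the arm cannot do raises ctrl.MotionError and nothing moves.
- ctrl.finish_job(): hands the job in; it is judged then, once.
The state is a dict: "t": time; "q": joint angles; "qvel": joint speeds; "tau": joint torques, N m; "eef_pos": TCP position; "eef_rot": TCP orientation; "force": force on the tool from outside, world axes, zero at the start; "wrist_torque": the same for the moment, N m; "grip_width": finger opening in mm; "grasp_force": force on a finger pad.
Only numpy, scipy, OpenCV 4.12 (cv2) and the standard library are available. Lean on these libraries where they do the work, as an engineer would, in place of code of your own. Each camera call takes 0.05 s, during which the arm holds its last target. There are 200 camera calls.

TASK

The bench magnifier's arm is clamped off to one side: with a fingertip on the knurled rim, roll the brass clamp nut on top of its column two full turns anticlockwise to slacken it, and only then push the arm round until the lens stands centred over the brass compass with the red and blue needle. Do not grip the nut or the arm and keep your fingers off the glass. Leave the nut at its two turns, and the compass and everything else on the table where they lie.

Things in the scene. Friction and masses are not known exactly. Their poses are not given: they have to be found in the camera images.
- nut (a joint): Turn of the brass clamp nut about its vertical axis, rad. 0 = fully tight, as at every start; grows anticlockwise seen from above (loosening); one full turn is 6.283, thread end at 18.85. It turns with about 0.05 N m of steady friction and stays where it is left; the nut climbs 1.5 mm per turn. The arm is held fast when the nut is tight and is free by one and a half turns.
- nut_top (a point): Centre of the nut's top face, z up. Brass nut, 22 mm thick, 66 mm over 24 upright ribs (core 60); top 182 mm above the table when tight, 185 after two turns. Below it a washer (4 mm, radius 20), then the arm's hub, radius 26 mm. The fixed thread end, 12 mm across, stands 3 mm out of its middle. White stripe from middle to rim: points to the stand's -x when tight and after each full turn.
- magnifier: Bench magnifier stand, fixed: round dark base, radius 77 mm, 34 mm high, with a steel column 22 mm across. Origin at the centre of its underside on the table; the column, the nut and the arm's pivot are on the vertical axis through it.
- swing_arm (a joint): Swing of the magnifier's arm about the column, rad, -1.4 to 1.4, starts at 0.75 to 1.15. At 0 the arm points along the stand's own -x; it grows anticlockwise seen from above. A steel counterweight, 36 mm across, sits behind the pivot, to 85 mm from the axis, no higher than the hub. Once slack the arm swings with about 0.12 N m of friction and stays where it is left.
- lens_center (a point): Centre of the magnifier's lens, 175 mm from the column's axis, 142 mm above the table. Black rim: outer radius 50 mm, inner 43 mm, from 8 mm below to 8 mm above this point; the clear glass (swing_arm_c16) fills it and is not to be touched. x axis: along the arm towards the column; z up.
- bar_mid (a point): A point in the middle of the arm's aluminium bar, 80 mm from the column's axis, 142 mm above the table; the bar is 14 mm wide, 12 mm high and runs from 26 to 125 mm from the axis. x axis along the bar towards the column, z up.
- compass: Round brass pocket compass, 54 mm in diameter, 16 mm high, cream dial with a red and blue needle. Origin at the centre of its underside. It lies on one of two round green felt pads (80 mm across, 5 mm thick), both under the lens's path.
- pocket_watch: Round steel pocket watch, 48 mm in diameter, 13 mm high, white dial with black hands; lies on the other felt pad. Origin at the centre of its underside.
- binoculars: Black binoculars lying flat, 165 x 120 mm, 52 mm high. Origin at the middle of the underside.
- torch: Olive-green hand torch lying down, 165 mm long, 62 mm high at the head. Origin under its middle.
- enamel_mug: Off-white enamel mug, 80 mm across, 80 mm high. Origin at the centre of its underside.
- brass_bell: Brass hand bell, 72 mm across, 106 mm high. Origin at the centre of its underside.
- tobacco_tin: Flat red tin, 100 x 70 x 22 mm. Origin at the centre of its underside.
- pocket_knife: Closed pocket knife, wooden scales, 95 x 22 x 15 mm. Origin at the centre of its underside.
- vacuum_flask: Blue-grey vacuum flask, 80 mm across, 218 mm high. Origin at the centre of its underside.
Not all that is in view belongs to the job. What is shaped like the compass but orange or pink is not meant.

How it is judged (in metres and radians):
On the way, in this order (a step that is already met when the one before it is completed fails the run):
1. the nut has been rolled two full turns loose (value of joint nut between 11.3098 and 13.823 rad), for 0.2 s.
2. the lens has been pushed round over the compass (horizontal distance between lens_center and compass below 0.02 m), for 0.2 s.
At the end, for the whole second after the job is handed in: The nut stands at two turns loose (1.8 to 2.2 turns), the lens's centre is within 20 mm, seen from above, of the compass's centre and at rest, and the compass still lies flat (all of step 1 and horizontal distance between lens_center and compass below 0.02 m and velocity of joint swing_arm between -0.05 and 0.05 rad/s and angle between compass's own z axis and vertical below 0.1 rad); the robot touches nothing.
It fails at once if the arm was forced round before the nut had been slackened two turns (value of joint nut below 11.3098 rad and distance of lens_center from where it was at the start of the episode above 0.02 m).
It fails at once if the nut or the arm's bar was straddled and gripped instead of rolled or pushed ((horizontal distance between the grasp point and nut_top below 0.007 m and z of the grasp point in the frame of nut_top below 0.014 m) or (x of the grasp point in the frame of bar_mid between -0.045 and 0.045 m and y of the grasp point in the frame of bar_mid between -0.009 and 0.009 m and z of the grasp point in the frame of bar_mid between -0.02 and 0.02 m)).
It fails at once if the lens glass was touched (contact force between the fingers and swing_arm_c16 above 0.5 N).
It fails at once if the compass or another thing on the table was moved or lifted (distance of compass from where it was at the start of the episode above 0.015 m or distance of any of pocket_watch, binoculars, torch, enamel_mug, brass_bell, tobacco_tin, pocket_knife, vacuum_flask from where it was at the start of the episode above 0.025 m).
It also fails if it takes over 72 s, if anything falls off the work surface, if the arm or the gripper's body presses on something with over 40 N, if the wrist force passes 120 N, or if a joint passes its speed limit or range.

## Working session

There is one attempt and no reset: what is moved stays moved. The work goes in short steps, each a Python script; the robot and the scene stay as the last script left them, time stands still between calls to the robot, and variables do not carry over. Pictures are saved under pics/ and viewed, at most 10 in all, crops included, and the job is handed in when it is done.

```bash
ls; mkdir -p pics; python3 - <<'E'
from plant import ctrl,sensors,optics
import cv2,numpy as np
for n in("top","side"):
    im,d=optics.grab_frame(n); cv2.imwrite(f"pics/{n}0.png",im[:,:,::-1]); np.save(f"pics/{n}0d.npy",d)
    p=optics.camera_params(n); print(n,p["mtx"].tolist(),np.round(p["R"],3).tolist(),np.round(p["t"],1))
print(optics.camera_params("wrist"),ctrl.tcp_to_tips,sensors.read_state()["t"])
E
```

```text
pics
top [[554.2253610159706, 0.0, 308.90322109965825], [0.0, 554.2253610159706, 232.33401094645762], [0.0, 0.0, 1.0]] [[-0.136, -0.991, -0.003], [-0.971, 0.134, -0.2], [0.199, -0.024, -0.98]] [  30.8  556.  1219.5]
side [[497.48254742181535, 0.0, 320.83840292059045], [0.0, 497.48254742181535, 241.29819582847747], [0.0, 0.0, 1.0]] [[0.687, -0.727, -0.006], [-0.515, -0.482, -0.709], [0.513, 0.49, -0.705]] [-392.   351.5  990.6]
{'mtx': array([[431.4935893 ,   0.        , 315.10984117],
       [  0.        , 431.4935893 , 240.52845338],
       [  0.        ,   0.        ,   1.        ]]), 'T_tool_cam': array([[-5.58541113e-05, -9.61694062e-01, -2.74125022e-01,
         6.96861317e+01],
       [ 9.99999978e-01, -1.09530116e-04,  1.80502867e-04,
         5.76474301e-03],
       [-2.03613481e-04, -2.74125006e-01,  9.61694047e-01,
        -1.16357784e+02],
       [ 0.00000000e+00,  0.00000000e+00,  0.00000000e+00,
         1.00000000e+00]])} 25.0 0.1
```

View pics/top0.png

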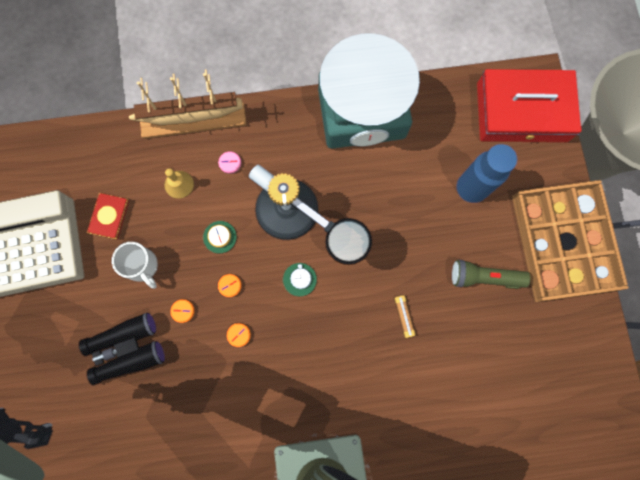

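View pics/side0.png

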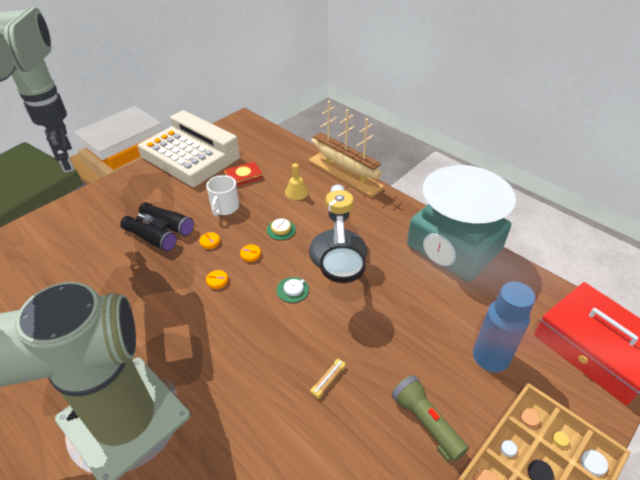

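```bash
cat > h.py <<'E'
import numpy as np,cv2
from plant import ctrl,sensors,optics
def ray(n,uv,z):
    p=optics.camera_params(n);R=np.array(p["R"]);t=np.array(p["t"]).ravel()
    c=-R.T@t;d=R.T@np.linalg.inv(p["mtx"])@[uv[0],uv[1],1]
    return c+d*(z-c[2])/d[2]
def blob(mask,near=None):
    n,l,s,c=cv2.connectedComponentsWithStats(mask.astype(np.uint8))
    return [(s[i,4],c[i]) for i in range(1,n) if s[i,4]>40]
E
python3 - <<'E'
from h import *
im=cv2.imread("pics/top0.png");d=np.load("pics/top0d.npy");hsv=cv2.cvtColor(im,cv2.COLOR_BGR2HSV)
H,S,V=[hsv[:,:,i].astype(int) for i in range(3)]
p=optics.camera_params("top");print("cam",-np.array(p["R"]).T@np.array(p["t"]).ravel())
g=(H>60)&(H<90)&(S>80)&(V<140)
for a,c in blob(g):
    if c[1]>200 and c[1]<320:print("green",a,c)
# pads filled via hull
for n,x,y in(("A",219,236),("B",300,279)):
    m=np.zeros_like(g);m[y-25:y+25,x-25:x+25]=g[y-25:y+25,x-25:x+25]
    (cx,cy),r=cv2.minEnclosingCircle(np.argwhere(m)[:,::-1].astype(np.float32));print(n,"pad",cx,cy,r,ray("top",(cx,cy),5).round(1))
    m=np.zeros_like(g);s=np.s_[y-20:y+20,x-20:x+20];m[s]=((~g)&(V>110))[s]
    b=max(blob(m),key=lambda q:q[0]);print(" body",b,ray("top",b[1],15).round(1))
m=np.zeros_like(g);s=np.s_[165:212,260:305];m[s]=((H>15)&(H<32)&(S>120)&(V>100))[s]
(cx,cy),r=cv2.minEnclosingCircle(np.argwhere(m)[:,::-1].astype(np.float32));print("nut",cx,cy,r,ray("top",(cx,cy),180).round(1))
m=np.zeros_like(g);s=np.s_[212:270,318:378];m[s]=(V<60)[s]
b=max(blob(m),key=lambda q:q[0]);ys,xs=np.where(m)
(cx,cy),r=cv2.minEnclosingCircle(np.c_[xs,ys].astype(np.float32));print("lens",b,cx,cy,r,ray("top",(cx,cy),142).round(1))
# side nut
im2=cv2.imread("pics/side0.png");h2=cv2.cvtColor(im2,cv2.COLOR_BGR2HSV);m=np.zeros(g.shape,bool);m[185:222,320:362]=((h2[:,:,0]>15)&(h2[:,:,0]<32)&(h2[:,:,1]>110))[185:222,320:362]
b=max(blob(m),key=lambda q:q[0]);print("side nut",b,ray("side",b[1],174).round(1))
c=[cv2.resize(im[y-26:y+26,x-26:x+26],(390,390),interpolation=cv2.INTER_CUBIC) for x,y in((219,236),(300,279))]
cv2.imwrite("pics/crop.png",np.hstack(c))
for u,v in((370,70),(395,75),(500,160),(208,75)):
    z=d[v,u];q=np.array(p["R"]).T@(np.linalg.inv(p["mtx"])@[u*z,v*z,z]-np.array(p["t"]).ravel());print(u,v,q.round())
E
```

```text
cam [ 301.44047473  -14.9240208  1306.15922585]
green 300 [220.62333333 238.68333333]
green 403 [298.50124069 281.05955335]
A pad 219.5985870361328 236.95069885253906 16.11570930480957 [583.5 166.4   5. ]
 body (np.int32(710), array([216.51408451, 233.71830986])) [590.1 171.5  15. ]
B pad 299.4660339355469 279.1941833496094 16.156267166137695 [456.8  -9.5   5. ]
 body (np.int32(1102), array([299.34392015, 277.49001815])) [459.6  -9.8  15. ]
nut 283.39678955078125 188.4537353515625 15.890748977661133 [630.8  -2.2 180. ]
lens (np.int32(282), array([349.5177305 , 241.39361702])) 343.5 235.5 30.438562393188477 [ 520.5 -115.9  142. ]
side nut (np.int32(460), array([339.80869565, 201.75434783])) [631.8  -5.8 174. ]
370 70 [ 867. -224.  192.]
395 75 [ 848. -276.  192.]
500 160 [ 620. -453.  215.]
208 75 [920. 132. 162.]
```

View pics/crop.png

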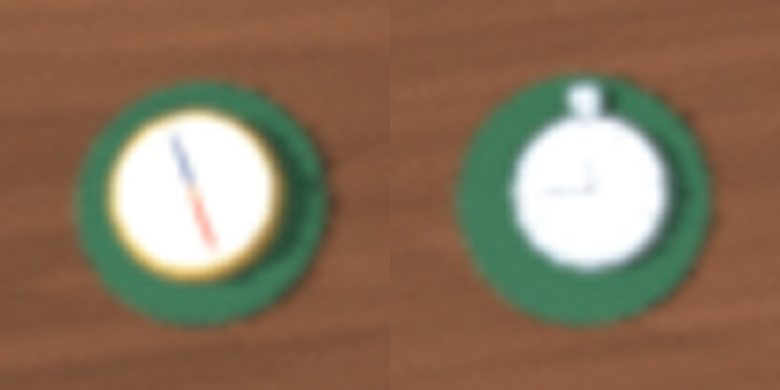

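The compass is the left one, pixel (219,236): brass rim, cream dial, red/blue needle. The one at (300,279) is the watch, with its crown and black hands. The discs at (229,286), (182,311) and (238,335) are orange and the one at (230,162) is pink, so I rule those out. The compass's pad lies 175 mm from the column axis, as it should.

```bash
python3 - <<'E'
from h import *
print(ray("top",(219,235.7),20).round(1))
s=sensors.read_state();print(np.round(s["eef_rot"],3).tolist(),s["grip_width"])
from scipy.spatial.transform import Rotation as Ro
yaw=np.arctan2(s["eef_rot"][1][0],s["eef_rot"][0][0]);print("yaw",yaw)
def down(a):
    c,t=np.cos(a),np.sin(a);return np.array([[c,t,0],[t,-c,0],[0,0,-1.]])
ctrl.gripper_to(0,20)
R=down(yaw-0.989)
ctrl.move_ptp([590,-4,330],R)
s=sensors.read_state();print(s["q"],s["eef_pos"],s["grip_width"],s["t"],s["force"])
im,d=optics.grab_frame("wrist");cv2.imwrite("pics/w1.png",im[:,:,::-1]);np.save("pics/w1d.npy",d);np.savez("pics/w1s.npz",p=s["eef_pos"],R=s["eef_rot"])
E
```

```text
[583.4 165.4  20. ]
[[-0.908, 0.419, -0.001], [0.419, 0.908, -0.002], [0.0, -0.002, -1.0]] 85.56443739625237
yaw 2.709788493359979
[-1.51835278e-01  1.92283266e-01  1.40734202e+00  3.50522836e-04
  1.54232298e+00 -3.03378451e-01] [589.86725344  -2.95091474 329.85274254] 0.06605894571090176 3.1333 [-1.03416175  0.51761367  0.65358387]
```

View pics/w1.png

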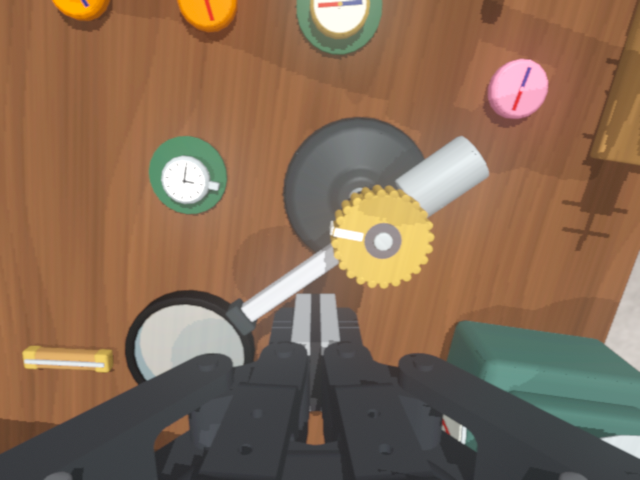

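```bash
cat >> h.py <<'E'
def down(a):
    c,t=np.cos(a),np.sin(a);return np.array([[c,t,0],[t,-c,0],[0,0,-1.]])
RD=down(np.pi/2)   # tool x = +y, tool y = +x
def wcam(s):
    p=optics.camera_params("wrist");T=np.array(p["T_tool_cam"]);R=np.array(s["eef_rot"])
    return p["mtx"],R@T[:3,:3],R@T[:3,3]+np.array(s["eef_pos"])
def wray(s,uv,z):
    K,R,c=wcam(s);d=R@np.linalg.inv(K)@[uv[0],uv[1],1];return c+d*(z-c[2])/d[2]
def topgrid(s,im,ctr,z,h=40):
    "rectified view of plane z about ctr, 2 px/mm, rows=+x down.. : pixel (i,j)->(x=ctr+(i-2h)/2, y=ctr+(j-2h)/2)"
    K,R,c=wcam(s);n=4*h+1
    I,J=np.mgrid[0:n,0:n];P=np.stack([ctr[0]+(I-2*h)/2,ctr[1]+(J-2*h)/2,np.full(I.shape,float(z))],-1)
    q=(P-c)@R;u=(q@K.T);return cv2.remap(im,(u[...,0]/u[...,2]).astype(np.float32),(u[...,1]/u[...,2]).astype(np.float32),cv2.INTER_LINEAR)
def stripe(s,im,ctr,z):
    "world angle of the white stripe, n pixels, spread"
    g=topgrid(s,im,ctr,z);hs=cv2.cvtColor(g,cv2.COLOR_RGB2HSV);h=40
    I,J=np.mgrid[0:4*h+1,0:4*h+1];dx=(I-2*h)/2;dy=(J-2*h)/2;r=np.hypot(dx,dy)
    m=(hs[...,1]<60)&(hs[...,2]>190)&(r>14)&(r<29)
    v=np.mean(np.exp(1j*np.arctan2(dy,dx)[m])) if m.any() else 0
    return np.angle(v),int(m.sum()),abs(v)
E
python3 - <<'E'
from h import *
im=cv2.imread("pics/w1.png");s0=np.load("pics/w1s.npz");s=dict(eef_pos=s0["p"],eef_rot=s0["R"])
h=cv2.cvtColor(im,cv2.COLOR_BGR2HSV);m=(h[...,0]>18)&(h[...,0]<30)&(h[...,1]>120)&(h[...,2]>120)
m[:, :320]=0;m[:175]=0;m[295:]=0;m[:,440:]=0
b=np.argwhere(m)[:,::-1].astype(np.float32);(cx,cy),r=cv2.minEnclosingCircle(b)
c=wray(s,(cx,cy),182);print("nut px",cx,cy,r,"rad mm",np.linalg.norm(wray(s,(cx+r,cy),182)-c),c.round(1))
print("thread end",wray(s,(383,241),185).round(1),"stripe",stripe(s,im[...,::-1].copy(),c,182))
print("compass",wray(s,(340,5),21).round(1),"watch",wray(s,(185,180),18).round(1))
# lens outer rim ellipse centre in image approx
print("lens",wray(s,(191,352),146).round(1))
ctr=c[:2]
# probe from -x side
ctrl.move_ptp([c[0]-70,c[1],230],RD);ctrl.move_l([c[0]-70,c[1],188])
f0=np.array(sensors.read_state()["force"])
hit=ctrl.move_l([c[0]-33,c[1],188],vel=15,threshold=3)
s=sensors.read_state();print(hit,s["eef_pos"],"half",c[0]-33-s["eef_pos"][0],np.array(s["force"])-f0,s["t"])
for k in(1,2):
    p=s["eef_pos"];ctrl.move_l([s["eef_pos"][0]+0.3*k,c[1],188],vel=10);q=sensors.read_state();print(q["eef_pos"],np.array(q["force"])-f0,q["t"])
im,d=optics.grab_frame("wrist");cv2.imwrite("pics/w2.png",im[:,:,::-1]);print(stripe(q,im,c,182))
np.savez("nut.npz",c=c,f0=f0)
E
```

```text
nut px 381.6949462890625 236.99411010742188 52.305171966552734 rad mm 33.221957263912465 [6.32e+02 2.00e-01 1.82e+02]
thread end [632.7  -1.5 185. ] stripe (np.float64(-3.0668964869454194), 349, np.float64(0.9961057607124065))
compass [586.5 164.3  21. ] watch [460.5 -12.4  18. ]
lens [ 510.  -122.7  146. ]
True [5.86515936e+02 2.77495970e-01 1.87122936e+02] half 12.507924619296091 [ 1.01877556  0.77142544 -1.00002383] 5.7
[5.86687482e+02 2.10620032e-01 1.87784860e+02] [0.10439775 0.32246662 0.02721452] 5.9917
[5.86824783e+02 2.05473016e-01 1.87825007e+02] [-1.76099915 -0.34164731  0.31140651] 6.2417
(np.float64(-3.0939088056488666), 294, np.float64(0.997438500360805))
```

View pics/w2.png

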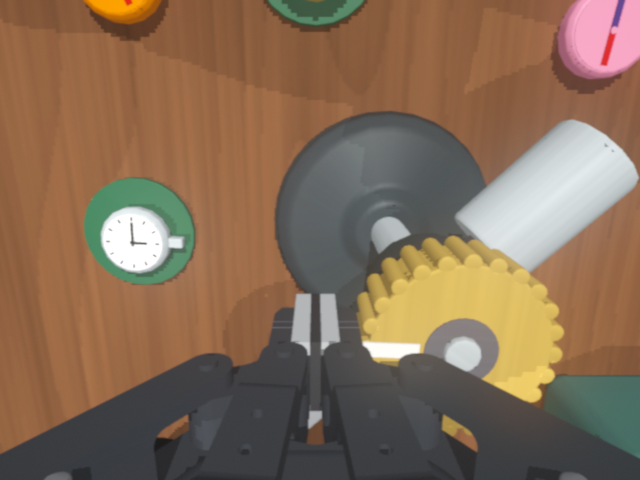

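```bash
cat >> h.py <<'E'
def path(hx,hy,r=33.,step=7.):
    "one anticlockwise orbit from the -x side: box offset, normal angle, ideal nut turn"
    B=[];seg=[((-hx,0),(-hx,-hy),np.pi)]
    cs=[(-hx,-hy),(hx,-hy),(hx,hy),(-hx,hy)]
    out=[]
    def face(a,b,psi):
        L=np.hypot(b[0]-a[0],b[1]-a[1]);n=max(1,round(L/step))
        for k in range(1,n+1):out.append((a[0]+(b[0]-a[0])*k/n,a[1]+(b[1]-a[1])*k/n,psi,L/n/r))
    def corner(c,psi):
        n=round(np.pi/2*r/step)
        for k in range(1,n+1):out.append((c[0],c[1],psi+np.pi/2*k/n,np.pi/2/n))
    face((-hx,0),cs[0],np.pi)
    for i in range(4):
        corner(cs[i],np.pi+i*np.pi/2)
        face(cs[i],cs[(i+1)%4] if i<3 else (-hx,0),np.pi+(i+1)*np.pi/2)
    return np.array(out)
E
cat > orbit.py <<'E'
import sys,json
from h import *
i0,i1=int(sys.argv[1]),int(sys.argv[2]);Z=188.5
P=path(12.5,11);n=len(P);D=np.load("nut.npz");c=np.array([632.3,-0.8]);f0=D["f0"]
try:st=json.load(open("st.json"))
except Exception:st=dict(off=0.5,ideal=0.,ang=-3.0939,tot=0.)
log=[]
for i in range(i0,i1):
    bx,by,psi,dn=P[i%n];u=np.array([np.cos(psi),np.sin(psi)]);t=np.array([-u[1],u[0]])
    p=c+[bx,by]+(33-st["off"])*u
    ctrl.move_l([p[0],p[1],Z],vel=40)
    s=sensors.read_state();F=(np.array(s["force"])-f0)[:2]
    N=F@u;T=-F@t;st["ideal"]+=dn
    st["off"]=float(np.clip(st["off"]+np.clip(0.05*(8-N),-.4,.4),-3,4))
    im,d=optics.grab_frame("wrist");a,m,v=stripe(s,im,c,182+st["tot"]/6.283*1.5)
    ok=m>120 and v>.98
    if ok:
        dl=(a-st["ang"]+np.pi)%(2*np.pi)-np.pi
        st["tot"]+=dl;st["ang"]=float(a)
    log.append(f"{i} t{s['t']:.1f} N{N:.1f} T{T:.1f} off{st['off']:.2f} id{st['ideal']:.2f} "+(f"tot{st['tot']:.2f}" if ok else f"-({m},{v:.2f})"))
    if abs(N)>30 or abs(T)>25:log.append("STOP");break
json.dump(st,open("st.json","w"));print(n);print("\n".join(log))
cv2.imwrite(f"pics/o{i1}.png",im[:,:,::-1])
E
python3 orbit.py 0 10
```

```text
43
0 t6.6 N1.0 T-1.3 off0.85 id0.17 tot0.19
1 t7.0 N2.6 T-2.6 off1.12 id0.33 tot0.36
2 t7.3 N2.3 T-1.0 off1.40 id0.56 tot0.59
3 t7.7 N-0.9 T-0.3 off1.80 id0.78 tot0.75
4 t8.1 N-0.5 T0.9 off2.20 id1.01 tot0.82
5 t8.5 N0.5 T-0.5 off2.58 id1.23 tot0.97
6 t8.8 N-0.6 T0.6 off2.98 id1.46 tot0.99
7 t9.2 N4.2 T2.1 off3.17 id1.68 tot1.20
8 t9.6 N7.8 T2.8 off3.18 id1.90 tot1.42
9 t9.9 N11.3 T3.1 off3.02 id2.09 tot1.61
```

```bash
sed -i 's/dl=(a-st\["ang"\]+np.pi)%(2\*np.pi)-np.pi/e=st["ideal"]-st.get("li",st["ideal"]);dl=(a-st["ang"]-e+np.pi)%(2*np.pi)-np.pi+e;st["li"]=st["ideal"]/; s/,-3,4)/,-3,6)/' orbit.py; python3 orbit.py 10 34
```

```text
43
10 t10.3 N11.8 T0.2 off2.83 id2.28 tot1.81
11 t10.6 N9.9 T-0.6 off2.73 id2.47 tot2.00
12 t11.0 N7.1 T-1.6 off2.78 id2.66 tot2.16
13 t11.4 N3.5 T-1.6 off3.01 id2.89 tot2.35
14 t11.7 N2.6 T-0.4 off3.28 id3.11 tot2.53
15 t12.1 N2.6 T0.5 off3.55 id3.33 tot2.72
16 t12.5 N4.4 T0.1 off3.73 id3.56 tot2.93
17 t12.8 N7.1 T1.7 off3.78 id3.78 tot3.11
18 t13.2 N8.6 T2.8 off3.75 id4.01 tot3.31
19 t13.6 N12.1 T4.1 off3.54 id4.23 -(325,0.96)
20 t13.9 N14.1 T1.6 off3.24 id4.45 -(323,0.97)
21 t14.3 N13.1 T-0.1 off2.98 id4.68 tot4.04
22 t14.7 N10.2 T-1.8 off2.87 id4.90 tot4.31
23 t15.1 N5.8 T-0.6 off2.98 id5.12 tot4.56
24 t15.4 N-0.1 T0.2 off3.38 id5.35 tot4.65
25 t15.8 N0.6 T-0.2 off3.75 id5.57 -(52,1.00)
26 t16.2 N2.0 T-0.8 off4.05 id5.80 -(0,0.00)
27 t16.6 N0.5 T-0.2 off4.42 id6.02 -(0,0.00)
28 t16.9 N2.3 T0.3 off4.71 id6.25 -(0,0.00)
29 t17.3 N5.1 T1.1 off4.86 id6.47 -(0,0.00)
30 t17.6 N8.6 T1.6 off4.82 id6.66 -(0,0.00)
31 t18.0 N8.8 T0.6 off4.78 id6.85 -(0,0.00)
32 t18.3 N6.8 T-0.1 off4.85 id7.04 -(0,0.00)
33 t18.7 N4.3 T-2.1 off5.03 id7.23 -(0,0.00)
```

```bash
python3 orbit.py 34 54
```

```text
43
34 t19.1 N1.5 T-0.0 off5.36 id7.45 -(0,0.00)
35 t19.4 N1.6 T0.0 off5.68 id7.68 -(0,0.00)
36 t19.8 N2.6 T0.2 off5.95 id7.90 -(0,0.00)
37 t20.1 N4.9 T1.1 off6.00 id8.13 -(0,0.00)
38 t20.5 N6.6 T2.2 off6.00 id8.35 -(0,0.00)
39 t20.8 N6.7 T4.4 off6.00 id8.57 -(0,0.00)
40 t21.2 N8.5 T4.6 off5.97 id8.80 -(0,0.00)
41 t21.5 N13.8 T4.5 off5.68 id8.97 -(30,1.00)
42 t21.9 N14.9 T2.2 off5.34 id9.13 -(40,1.00)
43 t22.2 N13.5 T0.5 off5.06 id9.30 -(5,1.00)
44 t22.5 N11.7 T-0.4 off4.88 id9.47 tot8.18
45 t22.9 N8.2 T-0.7 off4.87 id9.69 tot8.37
46 t23.2 N5.7 T0.6 off4.98 id9.91 tot8.56
47 t23.6 N3.1 T0.5 off5.23 id10.14 tot8.65
48 t24.0 N4.8 T-0.4 off5.39 id10.36 tot8.85
49 t24.3 N4.7 T1.2 off5.55 id10.59 tot9.02
50 t24.7 N8.5 T2.7 off5.53 id10.81 tot9.21
51 t25.0 N11.2 T5.9 off5.37 id11.04 tot9.39
52 t25.4 N15.1 T4.4 off5.02 id11.23 tot9.61
53 t25.8 N15.6 T0.6 off4.64 id11.41 tot9.84
```

```bash
sed -i 's/    if abs(N)>30/    if st["tot"]>12.42:log.append("DONE");break\n&/' orbit.py; python3 orbit.py 54 69
```

```text
43
54 t26.1 N13.4 T-0.7 off4.36 id11.60 tot10.05
55 t26.5 N8.5 T-2.5 off4.34 id11.79 tot10.24
56 t26.8 N6.0 T-2.7 off4.44 id12.02 tot10.44
57 t27.2 N4.1 T-1.3 off4.64 id12.24 tot10.64
58 t27.5 N6.3 T0.2 off4.72 id12.47 tot10.86
59 t27.9 N4.7 T0.0 off4.88 id12.69 tot11.08
60 t28.3 N7.6 T1.1 off4.90 id12.92 tot11.29
61 t28.6 N9.7 T3.0 off4.82 id13.14 -(335,0.98)
62 t29.0 N12.5 T3.0 off4.59 id13.36 tot11.76
63 t29.4 N15.8 T1.0 off4.20 id13.59 tot12.04
64 t29.7 N13.1 T-0.5 off3.94 id13.81 tot12.28
65 t30.1 N8.6 T-2.1 off3.91 id14.03 tot12.54
DONE
```

```bash
python3 - <<'E'
from h import *
p=np.array(sensors.read_state()["eef_pos"])
ctrl.move_l([p[0]+15,p[1],188.5],vel=80);ctrl.move_l([p[0]+15,p[1],250])
ctrl.move_ptp([575,-10,350],RD);ctrl.hold(.1)
s=sensors.read_state();im,d=optics.grab_frame("wrist");cv2.imwrite("pics/w3.png",im[:,:,::-1])
np.savez("pics/w3s.npz",p=s["eef_pos"],R=s["eef_rot"]);print(s["eef_pos"],s["q"],s["t"])
print("stripe",stripe(s,im,[632.5,-.8],185))
E
```

```text
[575.03997106  -9.76302036 347.17202615] [-1.67527494e-01  1.55005011e-01  1.41574224e+00  2.01665041e-04
  1.57508058e+00 -1.67713811e-01] 31.8917
stripe (np.float64(-3.093751936009433), 332, np.float64(0.9967929491621988))
```

View pics/w3.png

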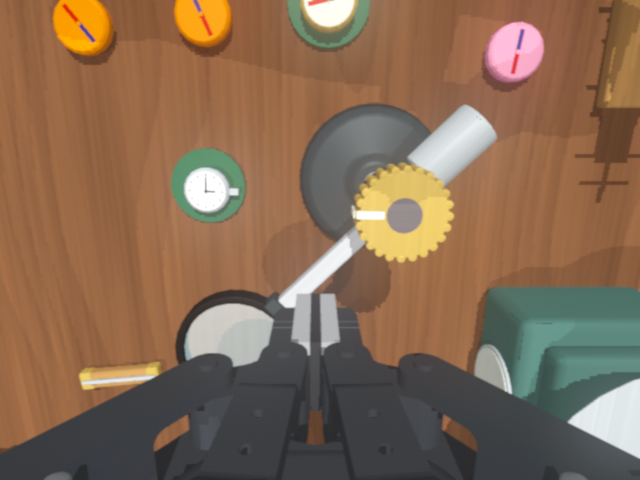

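The stripe is back at −3.094 rad, its starting angle, so the nut is at two turns. The nut centre is at px (405,216). The bar runs from (355,238) to (285,302) towards the lens at about (235,347). The compass is at (330,5). Next I push the bar clockwise.

```bash
cat > push.py <<'E'
import sys
from h import *
c=np.array([632.5,-1.]);rho=90
def pose(a,g=0.):
    u=np.array([np.cos(a),np.sin(a)]);e=np.array([-u[1],u[0]]);p=c+rho*u+(18+g)*e
    return p,down(a-np.pi/2)
def push(a0,a1,step=np.radians(6)):
    f0=np.array(sensors.read_state()["force"])
    n=int(np.ceil(abs(a1-a0)/step));mx=0
    for a in np.linspace(a0,a1,n+1)[1:]:
        p,R=pose(a);ctrl.move_l([*p,156],rot=R,vel=50)
        F=np.linalg.norm(np.array(sensors.read_state()["force"])-f0);mx=max(mx,F)
        if F>25:print("STOP F",F,np.degrees(a));break
    print("maxF",mx,"t",sensors.read_state()["t"])
E
python3 - <<'E'
from push import *
s0=np.load("pics/w3s.npz");s=dict(eef_pos=s0["p"],eef_rot=s0["R"])
print("nut",wray(s,(405,216),187).round(1),"compass",wray(s,(331,3),21).round(1))
b=[wray(s,q,148)[:2] for q in((355,238),(283,303))];v=b[1]-b[0];a=np.degrees(np.arctan2(v[1],v[0]))%360
print("bar",b,a)
tgt=np.arctan2(165+1,585-632.5);print("target",np.degrees(tgt))
a0=np.radians(a)
p,R=pose(a0,25);ctrl.move_ptp([*p,240],R);ctrl.move_l([*p,156])
p,R=pose(a0,1);ctrl.move_l([*p,156],vel=40)
push(a0,tgt+np.radians(8))
s=sensors.read_state();print(s["q"],s["eef_pos"])
im,d=optics.grab_frame("wrist");cv2.imwrite("pics/w4.png",im[:,:,::-1]);np.savez("pics/w4s.npz",p=s["eef_pos"],R=s["eef_rot"])
im,d=optics.grab_frame("top");cv2.imwrite("pics/top4.png",im[:,:,::-1])
E
```

```text
nut [633.1  -2.  187. ] compass [588.2 161.8  21. ]
bar [array([604.364815  , -27.82846936]), array([548.63771963, -81.4004053 ])] 223.87038760297276
target 105.96818658369583
maxF 2.5448691372458456 t 40.625
[-2.14307211e-02  3.24425710e-01  1.61318099e+00 -1.45137091e-04
  1.20416951e+00  1.12839732e+00] [579.31475647  73.76332747 155.94790581]
```

View pics/w4.png

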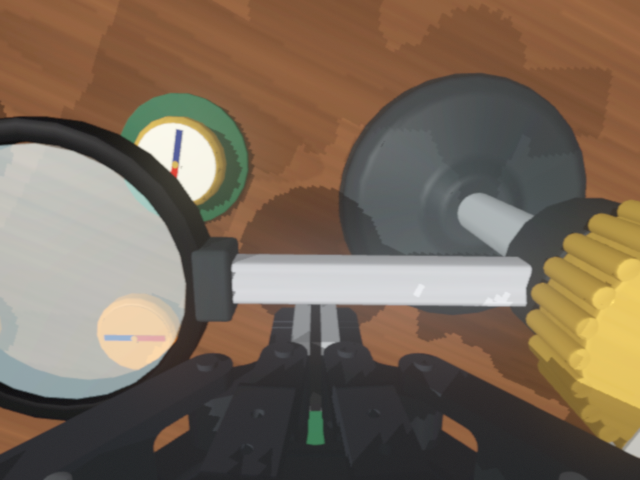

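```bash
python3 - <<'E'
from push import *
s0=np.load("pics/w4s.npz");s=dict(eef_pos=s0["p"],eef_rot=s0["R"])
q=[wray(s,x,148)[:2] for x in((234,256),(525,263))];v=q[0]-q[1];a=np.arctan2(v[1],v[0]);print("bar angle",np.degrees(a),q)
k=wray(s,(180,160),21);print("compass",k.round(1),np.degrees(np.arctan2(k[1]+1,k[0]-632.5)),np.hypot(k[1]+1,k[0]-632.5))
f=np.array(s["eef_pos"])[:2]-c;print("finger polar",np.degrees(np.arctan2(f[1],f[0])))
tgt=np.radians(106.2)
push(tgt+np.radians(7.8),tgt,np.radians(4))
ctrl.hold(.2);s=sensors.read_state()
p,R=pose(tgt,30);ctrl.move_l([*p,156],vel=60);ctrl.move_l([*p,300])
ctrl.move_ptp([560,30,330],down(np.pi/2));ctrl.hold(.1)
s=sensors.read_state();im,d=optics.grab_frame("wrist");cv2.imwrite("pics/w5.png",im[:,:,::-1]);np.savez("pics/w5s.npz",p=s["eef_pos"],R=s["eef_rot"]);print(s["t"])
print("stripe",stripe(s,im,[632.5,-.8],185))
E
```

```text
bar angle 112.67150697009028 [array([595.81493734, 108.20544343]), array([629.883049  ,  26.64910259])]
compass [589.4 163.6  21. ] 104.66299066202588 170.1272946748731
finger polar 125.4273408059153
maxF 1.1927474773705233 t 41.275
44.5667
stripe (np.float64(-3.1030093519383213), 355, np.float64(0.996376126121275))
```

View pics/w5.png

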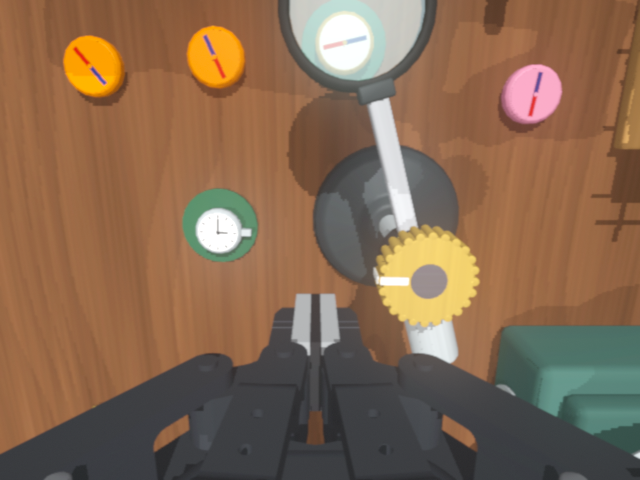

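```bash
python3 - <<'E'
from push import *
s0=np.load("pics/w5s.npz");s=dict(eef_pos=s0["p"],eef_rot=s0["R"])
k=wray(s,(345,42),21);n=wray(s,(429,281),186);print("compass",k.round(1),"nut",n.round(1),"c->nut angle",np.degrees(np.arctan2(*(k-n)[[1,0]])))
L=wray(s,(358,15),150);print("lens rough",L.round(1),np.hypot(*(L-n)[:2]))
b=[wray(s,x,148)[:2] for x in((402,220),(378,102))];v=b[1]-b[0];a=np.arctan2(v[1],v[0]);print("bar",np.degrees(a))
lens=n[:2]+175*np.array([np.cos(a),np.sin(a)]);print("lens",lens,"d",np.hypot(*(lens-k[:2])))
E
```

```text
compass [586.5 165.6  21. ] nut [632.8  -1.3 186. ] c->nut angle 105.49568726842257
lens rough [586.2 161.  150. ] 168.90708104885326
bar 104.20331622223893
lens [589.89602732 168.34914487] d 4.30240282636464
```

The lens is within about 5 mm of the compass centre, the nut is at two turns and the gripper is clear of everything, so I'm handing in.

```bash
python3 -c "
from plant import ctrl
print(ctrl.finish_job())"
```

```text
the job is handed in; nothing more can be done
None
```

I rolled the nut two full turns loose and left it there, pushed the lens round to about 4 mm from the compass centre (measured from the wrist camera), and handed the job in; no verdict came back.

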